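# Walk the tube block round to the scanner's stop rail

## Task

Push the heavy aluminium tube block round with the fingertips, corner by corner, until one of its two long sides lies flat against the scanner's steel stop rail, with the block wholly within the length of the rail. Only push it, and gently: it must stay flat on the bench, not gripped, lifted or tipped. Leave everything else on the bench standing where it is, and finish with the hand clear.

Things in the scene. Friction and masses are not known exactly. Their poses are not given: they have to be found in the camera images.
- block: Loose solid aluminium block, 130 mm long, 90 wide, 40 high, 0.65 to 0.9 kg, 3 rows of 5 black wells in its top; slides at 5 to 13 N. Origin: centre of its underside. y runs along its length, x along its width, z up. The two long sides (x = +45 and -45 mm) are alike; either may go to the rail. It starts about end-on to the rail. Pushed near one end, it turns about a point some 45 mm past its centre.
- rail: Fixed scanner: a straight steel bar (the stop rail) 250 mm long, 30 high, 12 thick, before a low white box (160 mm wide, 50 high, 100 deep). Origin: on the bench, middle of the bar's flat front face, which the block goes against. y runs along the bar, x points from that face into the box, z up; the block lies on the -x side. Block home: its centre at x = -45 mm.
- reagent: Amber reagent bottle, 54 mm across, 105 mm high, behind the rail's line at its left end; a loose bystander, not to be moved. Origin: centre of its underside, z up.
- vial: Small capped glass vial, 30 mm across, 55 mm high, behind the rail's line at its right end; a loose bystander, not to be moved. Origin: centre of its underside, z up.
- cup: Black plastic cup, 68 mm across, 75 mm high, to the right of the work; a loose bystander, not to be moved. Origin: centre of its underside, z up.
- jar: Amber jar with a steel lid, 72 mm across, 100 mm high, to the left of the work; a loose bystander, not to be moved. Origin: centre of its underside, z up.
- dish: Flat clear dish with lid, 92 mm across, 16 mm high, left of the work; a loose bystander, not to be moved. Origin: centre of its underside, z up.
- spatula: Spatula lying on the bench, 170 mm long, on the right; a loose bystander, not to be moved. Origin: on its lengthwise axis, its x axis along its length.
Things that resemble listed ones, but are neither listed nor needed, are in the scene too. What is shaped like the block but orange or yellow is not meant.

How it is judged (in metres and radians):
At the end, for the whole second after the job is handed in: A long side of the block is against the rail (centre within 3.5 mm of its home distance, parallel within 0.04 rad), no end overhangs the rail by more than 2 mm (centre within 62 mm of the rail's middle), and the block is flat on the bench and at rest (x of block in the frame of rail between -0.0485 and -0.042 m and angle between the y axis of block and the y axis of rail, either way round below 0.04 rad and y of block in the frame of rail between -0.062 and 0.062 m and height (world z) of block below 0.004 m and angle between block's own z axis and vertical below 0.04 rad and linear speed of block below 0.01 m/s and angular speed of block below 0.05 rad/s); the robot touches nothing.
It fails at once if the block is lifted off the bench (height (world z) of block above 0.01 m).
It fails at once if the block is tipped (angle between block's own z axis and vertical above 0.12 rad).
It fails at once if the block is gripped or pressed with more than 60 N (contact force between the fingers and block above 60 N).
It fails at once if anything else on the bench is pushed more than 20 mm from its place or knocked over (distance of any of reagent, vial, cup, jar, dish, spatula from where it was at the start of the episode above 0.02 m or angle between any of reagent, vial, cup, jar, dish, spatula's own z axis and vertical above 0.5 rad).
It also fails if it takes over 72 s, if anything falls off the work surface, if the arm or the gripper's body presses on something with over 40 N, if the wrist force passes 120 N, or if a joint passes its speed limit or range.

## Robot

A 6-joint arm with a two-finger parallel gripper is mounted at the origin on the work surface. World frame = base frame: x ahead of the robot, y to its left, z up, the work surface at z = 0. Lengths are in m, angles in degrees, forces in N, time in s.
With the tool pointing down it reaches from about 0.4 to 0.825 m from the base axis. Payload 7 kg.
Tool frame: the origin (TCP) lies at the very end of the fingers, on their centre line; the grasp point (between the pads) lies 19 mm behind it; z points along the fingers, y is the line along which they close (so a half turn about z gives the same grasp; the last joint's range is limited). The gripper opens to 88 mm and grips with 3 to 60 N. Pads are 19 mm wide; open, the fingers measure 130 mm over their backs; the gripper's body (78 mm by 193 mm) begins 47 mm behind the grasp point.
Start: joints at [92.71, 20.546, 0.682, 0, -70.136, -16.507], TCP at [0.161, 0.655, 0.227] pointing down, gripper open.
Joint ranges: [-176.03, 176.03], [-82.01, 121.73], [-58.28, 71.71], [-173.87, 95.51], [-174.79, -0.11], [-173.66, 173.66]. Speed limits (degrees/s): [136.94, 136.94, 172.46, 180, 180, 180].

## Interface

Orientations are given as [roll, pitch, yaw] about the fixed x, y, z axes, in that order (R = Rz(yaw) Ry(pitch) Rx(roll)).
In Python, from plant import get_state, capture, close_job, regions_of gives the robot as it stands.
- The arm moves only by the tool jog_arm, never from a script. Its argument "moves" is a list of rows, each a list of 3 entries, a list of its own where there are three numbers: the shift along the tool's x, y, z in cm, then the turn about the tool's z in degrees, then the finger opening in cm, from 0 to 8.76. A call has 1 to 12 rows; each row shifts and turns the commanded pose from where the row before left it, along the tool's axes as they then stand; what a row does not reach is not made up. A row lasts 1/8 s, in which the tool goes at most 62.5 mm and 10.7 degrees, less where a joint would pass 70% of its speed; a pose out of reach is approached as far as the arm can. A call is refused whole if a number of a shift passes 6.25 or a number of a turn 10.7, either way. A call with a gripper value outside its range is refused whole. The fingers move at their own pace and stop on an object; "newtons" is the grip in N (left out, the last holds). Time passes only in rows, so rows that do not move let the fingers close. It gives the time, the measured TCP pose, the force, the opening and the grip force at its end, in the units of the state.
- get_state(): the state, without advancing time (a new reading comes with each control period).
- capture(name): name is "scene" or "top"; returns a dict with "pixels" (384x512x3 uint8, blue, green, red), "mtx" (3x3 intrinsics, pixels), "world_from_camera" (4x4, takes a point from camera to world coordinates). Camera axes: x right, y down, z forward; pixel columns grow to the right and rows downward; lengths in m; the calibration is good to about 2 mm. A picture is of the moment at which its call begins. There is no depth.
- close_job(): hands the job in; it is judged then, once.
Trained networks look in a picture, given as the dict that the camera call returned (one of the last four; its "shot" number tells which), for a name from the list of things; names that differ only in an ending like _2 or _b are one class to them, and where a whole thing is asked for, a point or a joint stands for the part that bears it (a point fixed in the world has none). Each returns a list of dicts, best first, with "confidence" (0 to 1); they miss things now and then, are a little off and sometimes report something else, mostly with a low value. They report only what shows in the picture. A call takes as long as a camera call. They do not tell look-alikes from the thing itself.
- regions_of(picture, thing): "pixels" (384x512 bool, what is visible of it) and "pixel" ([column, row] in pixels, amid what is visible of it).
The state is a dict: "time_s": time; "joints": joint angles; "qd": joint speeds; "joint_torque": joint torques, N m; "tcp_pos": TCP position; "eef_rot": TCP orientation; "contact_force": force on the tool from outside, world axes, zero at the start; "moment": the same for the moment, N m; "gripper_width": finger opening in m; "gripper_force": force on a finger pad.
Only numpy, scipy, OpenCV 4.12 (cv2) and the standard library are available. Lean on these libraries where they do the work, as an engineer would, in place of code of your own. Each camera call takes 0.05 s, during which the arm holds its last target. There are 200 camera calls.

## Working session

There is one attempt and no reset: what is moved stays moved. The work goes in short steps, Python scripts to look and compute and a tool call to move; the robot and the scene stay as the last step left them, time stands still between calls to the robot, and variables do not carry over. Pictures are saved under pics/ and viewed, at most 10 in all, crops included, and the job is handed in when it is done.

Besides the shell and the picture viewer there is one more tool, called after ">>>" by a JSON object that holds its "name" and its "arguments". jog_arm: Moves the arm, as the interface text tells. Its arguments: {"type":"object","properties":{"moves":{"type":"array"},"newtons":{"type":"number"}},"required":["moves"]}

```bash
mkdir -p pics; cat > h.py <<'E'
import numpy as np, cv2
from plant import get_state, capture, close_job, regions_of
def proj(c,P):
    P=np.atleast_2d(P); T=np.linalg.inv(c["world_from_camera"]); q=P@T[:3,:3].T+T[:3,3]; q=q@np.array(c["mtx"]).T
    return q[:,:2]/q[:,2:]
def unproj(c,px,z):
    px=np.atleast_2d(px).astype(float); W=np.array(c["world_from_camera"])
    d=np.c_[px,np.ones(len(px))]@np.linalg.inv(c["mtx"]).T@W[:3,:3].T
    return W[:3,3]+d*((z-W[2,3])/d[:,2])[:,None]
E
python3 - <<'E'
from h import *
s=get_state();print(s)
c=capture("top");d=capture("scene")
cv2.imwrite("pics/a.png",c["pixels"]);cv2.imwrite("pics/b.png",d["pixels"])
H=dict(block=.04,rail=.03,reagent=.105,vial=.055,cup=.075,jar=.1,dish=.016,spatula=.005)
for n,h in H.items():
    for r in regions_of(c,n)[:3]:
        print(n,round(r["confidence"],2),np.round(r["pixel"]),unproj(c,r["pixel"],h)[0].round(3),r["pixels"].sum())
        if n=="block":
            cs,_=cv2.findContours(r["pixels"].astype(np.uint8),0,2);k=max(cs,key=cv2.contourArea)
            w=unproj(c,k[:,0],.04)[:,:2]; print(cv2.minAreaRect((w*1000).astype(np.float32)))
print(c["world_from_camera"])
E
```

```text
{'time_s': 0.0, 'joints': array([ 9.27130689e+01,  2.05905676e+01,  6.33931732e-01, -1.82240478e-02,
       -7.01362055e+01, -1.65056335e+01]), 'qd': array([ 0.02993593,  0.01165037, -0.126572  ,  0.06038107,  0.03481011,
        0.00915743]), 'joint_torque': array([ 6.94095743e-04, -5.82722998e+01,  2.93055189e+01,  6.99753240e+00,
        7.03173835e-03, -1.36252502e-04]), 'tcp_pos': array([0.1608608 , 0.65505169, 0.22563965]), 'eef_rot': array([ 1.79906117e+02, -9.95354035e-03, -1.37987626e+01]), 'contact_force': array([-0.45943162, -0.97249413, -0.38603832]), 'moment': array([-0.02122511, -0.03033008,  0.00411053]), 'gripper_force': 0.0, 'gripper_width': 0.08766937915311018}
block 0.96 [246. 220.] [0.497 0.046 0.04 ] 1180
((494.7137756347656, 46.12250518798828), (90.92842102050781, 133.09019470214844), 67.63201904296875)
block 0.88 [305. 252.] [ 0.395 -0.136  0.04 ] 1190
((400.8542175292969, -140.86273193359375), (87.80933380126953, 132.30215454101562), 19.291833877563477)
block 0.74 [314. 194.] [ 0.579 -0.172  0.04 ] 1170
((585.0043334960938, -174.71142578125), (91.50411224365234, 137.06565856933594), 36.38149642944336)
rail 0.83 [240. 163.] [0.69  0.064 0.03 ] 2153
rail 0.71 [372. 176.] [ 0.638 -0.367  0.03 ] 392
rail 0.43 [244. 220.] [0.498 0.051 0.03 ] 1199
reagent 0.82 [179. 167.] [0.654 0.247 0.105] 305
vial 0.48 [290. 147.] [ 0.734 -0.101  0.055] 99
jar 0.9 [158. 178.] [0.623 0.311 0.1  ] 579
jar 0.51 [245. 221.] [0.486 0.046 0.1  ] 1239
dish 0.59 [135. 252.] [0.405 0.397 0.016] 676
spatula 0.75 [365. 238.] [ 0.439 -0.337  0.005] 743
[[-1.70051948e-02 -9.77900704e-01  2.08377150e-01  3.24366441e-01]
 [-9.99854723e-01  1.63890344e-02 -4.68322021e-03  1.56251636e-02]
 [ 1.16462407e-03 -2.08426517e-01 -9.78037336e-01  1.16903716e+00]
 [ 0.00000000e+00  0.00000000e+00  0.00000000e+00  1.00000000e+00]]
```

View pics/a.png

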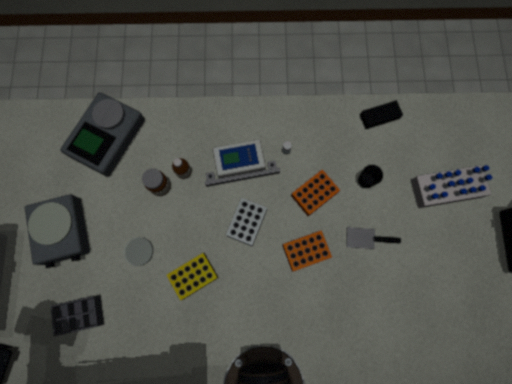

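View pics/b.png

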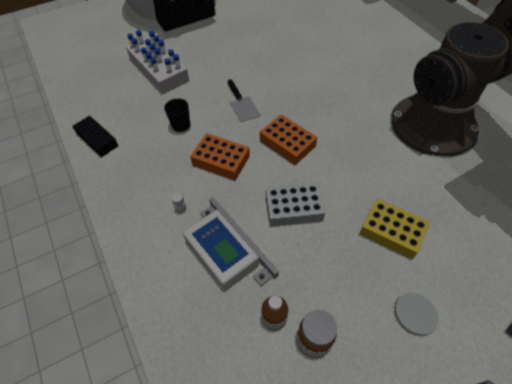

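```bash
python3 - <<'E'
from h import *
c=capture("top");d=capture("scene")
a=cv2.resize(c["pixels"][130:250,195:295],None,fx=5,fy=5,interpolation=cv2.INTER_CUBIC)
b=cv2.resize(d["pixels"][175:300,170:340],None,fx=4.7,fy=4.7,interpolation=cv2.INTER_CUBIC)
cv2.imwrite("pics/c.png",cv2.convertScaleAbs(a,alpha=1.6));cv2.imwrite("pics/d.png",cv2.convertScaleAbs(b,alpha=1.4))
E
```

```text
(no output)
```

View pics/c.png

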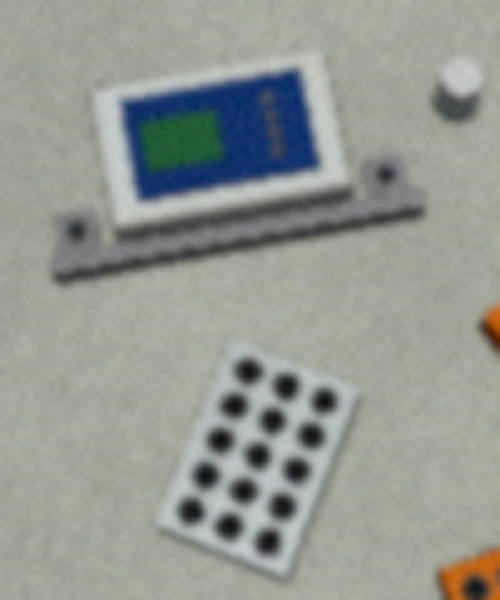

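View pics/d.png

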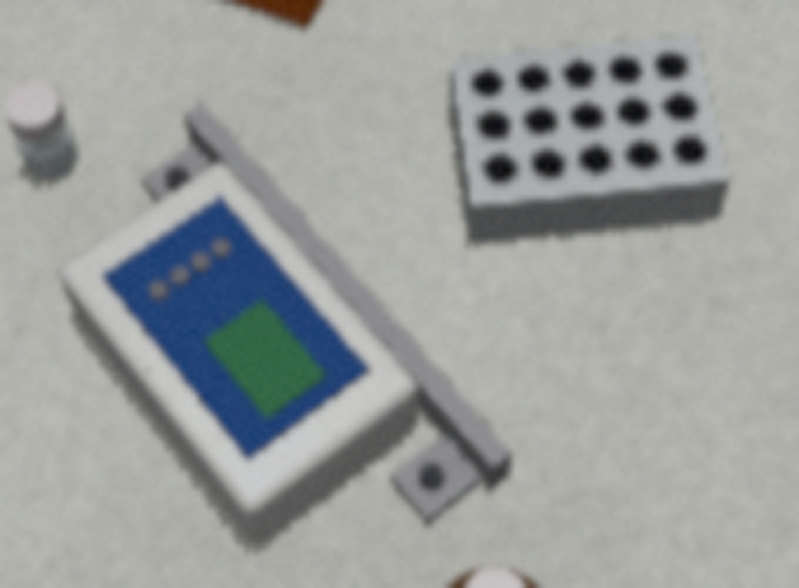

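```bash
python3 - <<'E'
from h import *
c=capture("top");d=capture("scene")
ang=lambda p,q:np.degrees(np.arctan2(*(q-p)[[1,0]]))
T=lambda L:np.array(L)/5+[194.6,129.6]; S=lambda L:np.array(L)/4.7+[169.6,174.6]
for nm,P in (("railT z0",unproj(c,T([(57,282),(424,213)]),0)),("railS z.03",unproj(d,S([(508,462),(203,103)]),.03)),
  ("blkT",unproj(c,T([(229,527),(287,386)]),.04)),("blkS",unproj(d,S([(680.5,107.5),(493.5,125.5)]),.04))):
    print(nm,P.round(4)[:,:2].tolist(),"mid",P.mean(0).round(4)[:2],"ang",ang(P[0],P[1]).round(1),"len",np.linalg.norm(P[1]-P[0]).round(4))
for n,h in (("vial",.055),("reagent",.105),("jar",.1),("cup",.075)):
    for r in regions_of(d,n)[:2]: print(n,r["confidence"],unproj(d,r["pixel"],h/2)[0].round(3))
E
```

```text
railT z0 [[0.6204, 0.1786], [0.6641, -0.0673]] mid [0.6423 0.0556] ang -79.9 len 0.2498
railS z.03 [[0.6253, 0.1828], [0.6634, -0.065]] mid [0.6444 0.0589] ang -81.3 len 0.2507
blkT [[0.4506, 0.0635], [0.5397, 0.026]] mid [0.4952 0.0448] ang -22.8 len 0.0967
blkS [[0.4539, 0.0639], [0.5424, 0.0265]] mid [0.4982 0.0452] ang -22.9 len 0.096
vial 0.69 [0.621 0.328 0.027]
vial 0.51 [ 0.74  -0.097  0.027]
reagent 0.56 [0.678 0.261 0.052]
jar 0.88 [0.63  0.332 0.05 ]
cup 0.85 [ 0.636 -0.371  0.037]
```

>>> {"name": "jog_arm", "arguments": {"moves": [[[0,0,0],9.1,0],[[4.7,2.6,0],0,0],[[4.7,2.6,0],0,0],[[4.7,2.6,0],0,0],[[4.7,2.6,0],0,0],[[4.7,2.6,0],0,0],[[4.7,2.6,0],0,0],[[2.6,4.5,0],0,0],[[2.6,4.5,0],0,0],[[2.6,4.5,0],0,0],[[2.6,4.5,0],0,0],[[2.6,4.5,0],0,0]], "newtons": 10}}

```text
time_s: 2.4
tcp_pos: [0.3923, 0.1427, 0.227]
eef_rot: [-179.9, -0.0, -22.9]
contact_force: [0.3, -0.3, -0.5]
gripper_width: 0.0007
gripper_force: 0.0
```

>>> {"name": "jog_arm", "arguments": {"moves": [[[2.7,4.5,0],0,0],[[2.7,4.5,0],0,0],[[2.7,4.5,0],0,0],[[0,0,5],0,0],[[0,0,5],0,0],[[0,0,5],0,0],[[0,0,4],0,0],[[0,0,2.2],0,0],[[0,0,0],0,0]]}}

```text
time_s: 3.52
tcp_pos: [0.4134, -0.0122, 0.0135]
eef_rot: [179.8, 0.1, -22.9]
contact_force: [0.3, -0.5, 0.6]
gripper_width: 0.0006
gripper_force: 0.0
```

>>> {"name": "jog_arm", "arguments": {"moves": [[[0,-1,0],0,0],[[0,-0.5,0],0,0],[[0,-0.4,0],0,0],[[-0.23,-0.34,0],2,0],[[-0.23,-0.34,0],2,0],[[-0.23,-0.34,0],2,0],[[-0.23,-0.34,0],2,0],[[-0.23,-0.34,0],2,0]]}}

```text
time_s: 4.53
tcp_pos: [0.4186, 0.0259, 0.015]
eef_rot: [180.0, 0.0, -33.0]
contact_force: [-1.8, -3.7, 4.8]
gripper_width: 0.0006
gripper_force: 2.5
```

```bash
cat >> h.py <<'E'
RM=np.array([.643,.057]);RA=np.radians(-80.6);RT=np.array([np.cos(RA),np.sin(RA)]);RN=np.array([-RT[1],RT[0]])
from scipy.optimize import least_squares
def block(guess):
    """pose (x,y,deg) of the block: fit the projected 5x3 wells/outline to the network's mask in both cameras"""
    out=[]
    for n in ("top","scene"):
        c=capture(n); L=regions_of(c,"block")
        best=min(L,key=lambda r:np.hypot(*(unproj(c,r["pixel"],.03)[0][:2]-guess[:2])))
        m=best["pixels"].astype(np.uint8); out.append((c,m))
    def model(p,c):
        a=np.radians(p[2]);R=np.array([[np.cos(a),-np.sin(a)],[np.sin(a),np.cos(a)]])
        k=np.array([[s*.065,t*.045] for s in(-1,1) for t in(-1,1)])@R.T+p[:2]
        P=np.vstack([np.c_[k,np.full(4,z)] for z in(0,.04)])
        return cv2.convexHull(proj(c,P).astype(np.float32))
    def res(p):
        e=[]
        for c,m in out:
            h=model(p,c); cs,_=cv2.findContours(m,0,1); k=max(cs,key=cv2.contourArea)[:,0]
            e+= [cv2.pointPolygonTest(h,(float(x),float(y)),True)-.5 for x,y in k]
        return np.array(e)
    r=least_squares(res,guess,x_scale=[.01,.01,5],diff_step=1e-3,loss="soft_l1")
    p=r.x; q=p[:2]-RM
    print("block",p.round(4),"rail x,y",(q@RN).round(4),(q@RT).round(4),"ang",(p[2]-np.degrees(RA)).round(1),"rms px",np.sqrt(np.mean(r.fun**2)).round(2))
    return p
E
python3 - <<'E'
from h import *
block([.51,.055,-30])
E
```

```text
block [  0.4994   0.0495 -32.3191] rail x,y -0.1429 -0.0161 ang 48.3 rms px 3.81
```

>>> {"name": "jog_arm", "arguments": {"moves": [[[-0.23,-0.34,0],2,0],[[-0.23,-0.34,0],2,0],[[-0.23,-0.34,0],2,0],[[-0.23,-0.34,0],2,0],[[-0.23,-0.34,0],2,0],[[-0.23,-0.34,0],2,0],[[-0.23,-0.34,0],2,0],[[-0.23,-0.34,0],2,0],[[-0.23,-0.34,0],2,0],[[-0.23,-0.34,0],2,0],[[-0.23,-0.34,0],2,0]]}}

```text
time_s: 6.1
tcp_pos: [0.4255, 0.07, 0.0146]
eef_rot: [179.9, 0.0, -54.9]
contact_force: [-2.7, -2.6, 4.1]
gripper_width: 0.0003
gripper_force: 2.3
```

```bash
python3 - <<'E'
from h import *
c=capture("top");d=capture("scene")
block([.51,.06,-55])
cv2.imwrite("pics/e.png",np.hstack([cv2.resize(c["pixels"][130:270,180:300],None,fx=3.2,fy=3.2,interpolation=2),cv2.resize(d["pixels"][165:305,200:340],None,fx=2.9,fy=3.2,interpolation=2)]))
E
```

```text
block [  0.5095   0.062  -54.7516] rail x,y -0.1308 -0.0267 ang 25.8 rms px 5.19
```

View pics/e.png

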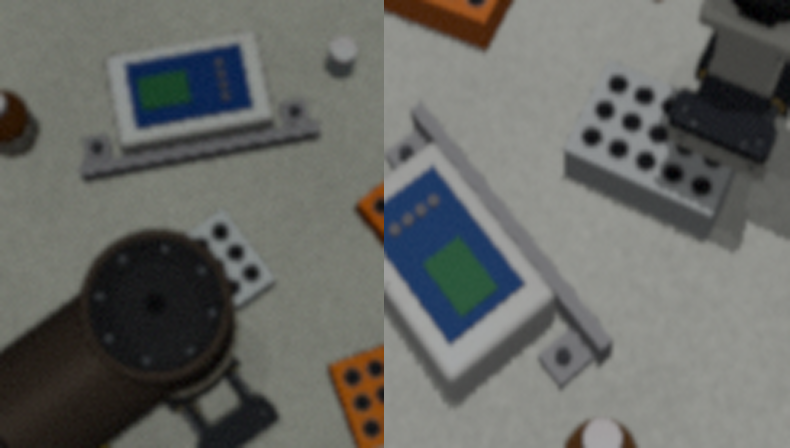

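The picture shows the block turned clockwise and partly hidden by the arm. In the scene crop its near-rail corner is at (567,165), and it is still clear of the rail. I'll keep turning it.

>>> {"name": "jog_arm", "arguments": {"moves": [[[-0.23,-0.34,0],2,0],[[-0.23,-0.34,0],2,0],[[-0.23,-0.34,0],2,0],[[-0.23,-0.34,0],2,0],[[-0.23,-0.34,0],2,0],[[-0.23,-0.34,0],2,0],[[-0.23,-0.34,0],2,0],[[-0.23,-0.34,0],2,0],[[-0.23,-0.34,0],2,0],[[-0.23,-0.34,0],2,0],[[-0.23,-0.34,0],2,0],[[0,1.5,0],0,0]]}}

```text
time_s: 7.9
tcp_pos: [0.4357, 0.1067, 0.0147]
eef_rot: [-179.9, 0.0, -76.9]
contact_force: [-0.3, 0.4, -0.3]
gripper_width: 0.0003
gripper_force: 0.0
```

>>> {"name": "jog_arm", "arguments": {"moves": [[[0,2,0],0,0],[[0,0,-5],-10,0],[[0,0,-4],-10,0],[[0,0,0],-10,0],[[0,0,0],-10,0],[[0,0,0],-10,0],[[0,0,0],-10,0],[[0,0,0],-10,0],[[0,0,0],-10,0],[[0,0,0],-6.3,8.7]]}}

```text
time_s: 9.15
tcp_pos: [0.4146, 0.1012, 0.1045]
eef_rot: [-180.0, -0.1, 9.7]
contact_force: [-0.4, 0.7, -0.3]
gripper_width: 0.0062
gripper_force: 0.0
```

```bash
python3 - <<'E'
from h import *
print(get_state()["tcp_pos"],get_state()["eef_rot"])
c=capture("top");d=capture("scene")
block([.525,.07,-76])
cv2.imwrite("pics/f.png",np.hstack([cv2.resize(c["pixels"][130:270,180:300],None,fx=3.2,fy=3.2,interpolation=2),cv2.resize(d["pixels"][165:305,200:340],None,fx=2.9,fy=3.2,interpolation=2)]))
E
```

```text
[0.41459193 0.10121698 0.10454639] [-1.79961036e+02 -5.99343894e-02  9.70465122e+00]
block [ 5.23400e-01  6.94000e-02 -7.78759e+01] rail x,y -0.116 -0.0318 ang 2.7 rms px 2.85
```

View pics/f.png

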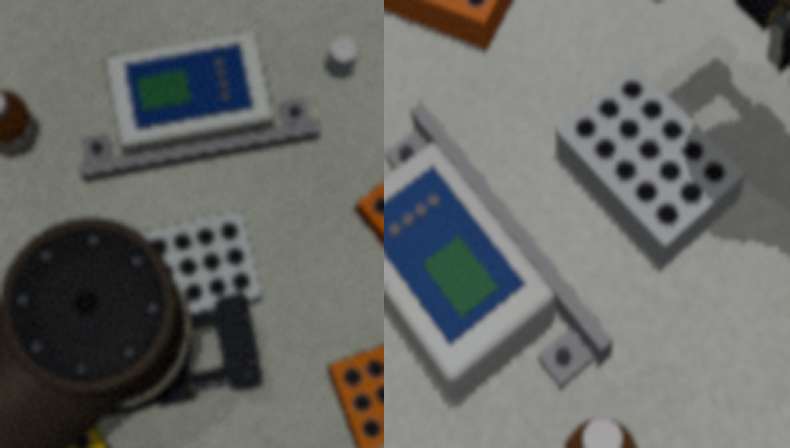

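The scene crop shows the block unobstructed and almost parallel to the rail, with corners at (560,135) and (660,265). Next I'll open the fingers and push with both tips.

>>> {"name": "jog_arm", "arguments": {"moves": [[[0,2.5,0],0,8.7],[[1.4,2.6,0],0,8.7],[[1.4,0,0],0,8.7],[[0,0,0],0,8.7],[[0,0,3],0,8.7],[[0,0,3],0,8.7],[[0,0,2],0,8.7],[[0,0,1],0,8.7],[[0,0,0],0,8.7]]}}

```text
time_s: 10.58
tcp_pos: [0.4505, 0.0556, 0.0143]
eef_rot: [180.0, 0.1, 9.4]
contact_force: [0.4, 0.6, 0.1]
gripper_width: 0.0872
gripper_force: 0.0
```

>>> {"name": "jog_arm", "arguments": {"moves": [[[0.5,0,0],0,8.7],[[0.5,0,0],0,8.7],[[0.4,0,0],0,8.7],[[0.4,0,0],0,8.7],[[0.4,0,0],0,8.7],[[0.4,0,0],0,8.7],[[0.4,0,0],0,8.7],[[0.4,0,0],0,8.7],[[0.4,0,0],0,8.7],[[0.4,0,0],0,8.7],[[0.4,0,0],0,8.7],[[0.4,0,0],0,8.7]]}}

```text
time_s: 12.08
tcp_pos: [0.4991, 0.0627, 0.0143]
eef_rot: [180.0, 0.2, 9.4]
contact_force: [-7.0, -1.0, 4.5]
gripper_width: 0.0869
gripper_force: 2.9
```

>>> {"name": "jog_arm", "arguments": {"moves": [[[0.4,0,0],0,8.7],[[0.4,0,0],0,8.7],[[0.4,0,0],0,8.7],[[0.4,0,0],0,8.7],[[0.4,0,0],0,8.7],[[0.4,0,0],0,8.7],[[0.4,0,0],0,8.7],[[0.3,0,0],0,8.7],[[0.2,0,0],0,8.7]]}}

```text
time_s: 13.2
tcp_pos: [0.5318, 0.0682, 0.0143]
eef_rot: [180.0, 0.1, 9.4]
contact_force: [-7.0, -1.4, 3.7]
gripper_width: 0.0871
gripper_force: 3.0
```

```bash
python3 - <<'E'
from h import *
block([.594,.08,-80])
E
```

```text
block [ 5.98700e-01  1.40000e-03 -7.30686e+01] rail x,y -0.0528 0.0476 ang 7.5 rms px 27.33
```

>>> {"name": "jog_arm", "arguments": {"moves": [[[0.15,0,0],0,8.7],[[0.15,0,0],0,8.7],[[0.15,0,0],0,8.7],[[0.1,0,0],0,8.7]]}}

```text
time_s: 13.9
tcp_pos: [0.5354, 0.0691, 0.0142]
eef_rot: [180.0, 0.3, 9.4]
contact_force: [-15.2, 1.0, 10.5]
gripper_width: 0.0873
gripper_force: 7.5
```

>>> {"name": "jog_arm", "arguments": {"moves": [[[0.1,0,0],0,8.7],[[0.1,0,0],0,8.7]]}}

```text
time_s: 14.15
tcp_pos: [0.5355, 0.0688, 0.0139]
eef_rot: [179.9, 0.5, 9.4]
contact_force: [-22.0, 1.4, 14.9]
gripper_width: 0.0874
gripper_force: 10.4
```

>>> {"name": "jog_arm", "arguments": {"moves": [[[0.1,0,0],0,8.7]]}}

```text
time_s: 14.28
tcp_pos: [0.5355, 0.0687, 0.0138]
eef_rot: [179.9, 0.6, 9.4]
contact_force: [-24.2, 1.2, 16.2]
gripper_width: 0.0874
gripper_force: 11.6
```

>>> {"name": "jog_arm", "arguments": {"moves": [[[-0.8,0,0],0,8.7],[[-4,0,0],0,8.7],[[-5,0,0],0,8.7],[[0,0,-5],0,8.7],[[0,5,0],0,8.7],[[0,5,0],0,8.7],[[0,5,0],0,8.7]]}}

```text
time_s: 15.15
tcp_pos: [0.4713, -0.0945, 0.0656]
eef_rot: [180.0, -0.3, 9.5]
contact_force: [0.4, 0.4, 0.5]
gripper_width: 0.0871
gripper_force: 0.0
```

```bash
python3 - <<'E'
from h import *
c=capture("top");d=capture("scene")
block([.594,.08,-80])
cv2.imwrite("pics/g.png",cv2.convertScaleAbs(np.hstack([cv2.resize(c["pixels"][140:215,190:290],None,fx=4,fy=5,interpolation=2),cv2.resize(d["pixels"][180:290,200:300],None,fx=4,fy=375/110,interpolation=2)]),alpha=1.4))
E
```

```text
block [ 5.9070e-01  7.8900e-02 -8.0755e+01] rail x,y -0.048 -0.0301 ang -0.2 rms px 3.99
```

View pics/g.png

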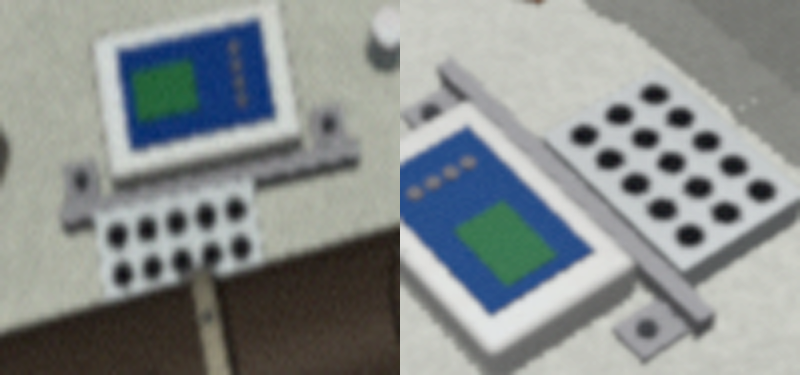

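The block lies along the rail with no visible gap. To confirm, I'll press each end with closed fingers and compare where they stall.

>>> {"name": "jog_arm", "arguments": {"moves": [[[0,-5.3,0],0,0],[[0,-5.3,0],0,0],[[0,0,2.5],0,0],[[0,0,2.5],0,0],[[3,0,0],0,0],[[3,0,0],0,0],[[2,0,0],0,0],[[0.4,0,0],0,0],[[0.3,0,0],0,0],[[0.3,0,0],0,0],[[0.2,0,0],0,0]]}}

```text
time_s: 16.82
tcp_pos: [0.5423, 0.0261, 0.0147]
eef_rot: [-180.0, -0.0, 9.4]
contact_force: [0.3, -0.6, -0.5]
gripper_width: 0.0003
gripper_force: 0.0
```

>>> {"name": "jog_arm", "arguments": {"moves": [[[0.2,0,0],0,0],[[0.1,0,0],0,0]]}}

```text
time_s: 17.08
tcp_pos: [0.5433, 0.0257, 0.0142]
eef_rot: [180.0, 0.2, 9.4]
contact_force: [-9.3, -0.0, 5.7]
gripper_width: 0.0004
gripper_force: 4.1
```

>>> {"name": "jog_arm", "arguments": {"moves": [[[0.2,0,0],0,0],[[0.2,0,0],0,0],[[0.1,0,0],0,0]]}}

```text
time_s: 17.45
tcp_pos: [0.5433, 0.0251, 0.0133]
eef_rot: [179.9, 0.7, 9.3]
contact_force: [-22.3, 1.6, 16.3]
gripper_width: 0.0007
gripper_force: 10.8
```

>>> {"name": "jog_arm", "arguments": {"moves": [[[-1.5,0,0],0,0],[[0,-3,0],0,0],[[0,-3,0],0,0],[[0,-3,0],0,0],[[0.7,0,0],0,0],[[0.3,0,0],0,0],[[0.3,0,0],0,0],[[0.2,0,0],0,0],[[0.2,0,0],0,0]]}}

```text
time_s: 18.58
tcp_pos: [0.5282, 0.1127, 0.0126]
eef_rot: [179.8, 1.0, 9.2]
contact_force: [-36.4, 7.5, 20.8]
gripper_width: 0.0001
gripper_force: 17.3
```

Both ends stall within 0.6 mm of each other, so the block is flush. Now I'll clear the hand.

>>> {"name": "jog_arm", "arguments": {"moves": [[[-0.6,0,0],0,0],[[-2,0,0],0,0],[[-5,0,0],0,0],[[0,0,-5],0,0],[[0,-6,-2],0,0],[[0,-6,-3],0,0],[[0,-6,-3],0,0],[[0,-6,-3],0,0],[[0,-6,0],0,0],[[0,0,0],0,0],[[0,0,0],0,0]]}}

```text
time_s: 19.95
tcp_pos: [0.4158, 0.3866, 0.1677]
eef_rot: [180.0, 0.0, 9.4]
contact_force: [-0.1, 0.2, -1.1]
gripper_width: 0.0004
gripper_force: 0.0
```

```bash
python3 - <<'E'
from h import *
c=capture("top");d=capture("scene")
block([.594,.08,-80])
cv2.imwrite("pics/h.png",cv2.convertScaleAbs(np.hstack([cv2.resize(c["pixels"][140:215,190:290],None,fx=4,fy=5,interpolation=2),cv2.resize(d["pixels"][180:290,200:300],None,fx=4,fy=375/110,interpolation=2)]),alpha=1.4))
E
```

```text
block [ 5.89800e-01  7.94000e-02 -8.02306e+01] rail x,y -0.0488 -0.0307 ang 0.4 rms px 0.89
```

View pics/h.png

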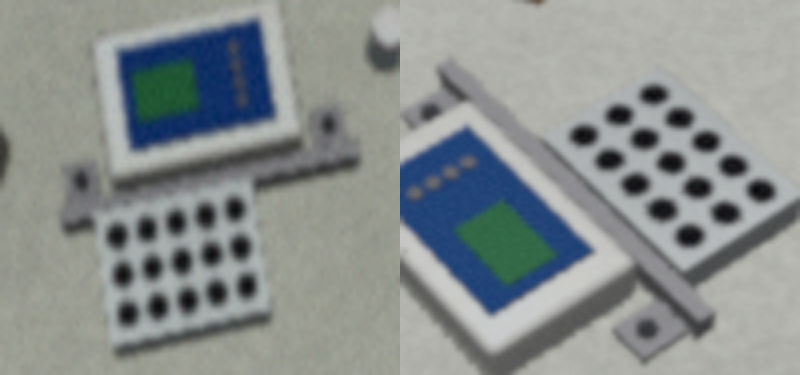

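The block sits flush along the rail in both views, well inside its ends, and the hand is clear.

```bash
python3 -c "
from plant import close_job
print(close_job())"
```

```text
the job is handed in; nothing more can be done
None
```

I handed the job in at about 20 s. One long side of the block is flush against the stop rail: both ends stalled hard when pressed, within 0.6 mm of each other. The block sits about 31 mm left of the rail's middle, and the hand is clear. My final camera fit put the centre 48.8 mm from the face, just outside the 48.5 mm limit, which I put down to my rail measurement and the camera calibration. `close_job()` gave no verdict.

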